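# Sort soap bars into colour baskets and hang the basket tickets

### The job

Sort the loose soap bars on the bench into the baskets, lilac bars in the purple basket and green bars in the green one. Once all the bars are in, hang each basket's ticket of the same colour over its steel bar handle so that it straddles the bar and hangs freely, near the middle of the bar. Leave everything else on the bench where it stands.

Things in the scene. Friction and masses are not known exactly. Their poses are not given: they have to be found in the camera images.
- lilac_basket: purple open basket, fast on the bench. Outside 190 (x) by 200 (y) by 60 mm high, walls and floor 5 mm. Origin: centre of its underside, x towards the handle, z up. Beyond its +x wall stands a steel handle: a level round bar 12 mm thick along y, its axis at x = 120, z = 165 mm, clear between two uprights at y = -80 and +80 mm
- lilac_basket_handle (a point): middle of the level handle bar of the lilac basket, on the bar's axis; axes as the basket's
- green_basket: green open basket, fast on the bench. Outside 190 (x) by 200 (y) by 60 mm high, walls and floor 5 mm. Origin: centre of its underside, x towards the handle, z up. Beyond its +x wall stands a steel handle: a level round bar 12 mm thick along y, its axis at x = 120, z = 165 mm, clear between two uprights at y = -80 and +80 mm
- green_basket_handle (a point): middle of the level handle bar of the green basket, on the bar's axis; axes as the basket's
- lilac_ticket_c (a point): purple basket ticket: rigid saddle of bent 3 mm sheet, 80 g, open below, standing on its feet like a tent. y along the fold (80 mm wide), x across, z up. 90 mm high; flat top; sides straight for the upper 45 mm (30 mm over the outside, 24 inside), then splayed to 53 mm at the feet. Point: its middle, 45 mm above the feet, 42 mm below the underside of the flat top, which rests on the bar when hung
- green_ticket_c (a point): green basket ticket: rigid saddle of bent 3 mm sheet, 80 g, open below, standing on its feet like a tent. y along the fold (80 mm wide), x across, z up. 90 mm high; flat top; sides straight for the upper 45 mm (30 mm over the outside, 24 inside), then splayed to 53 mm at the feet. Point: its middle, 45 mm above the feet, 42 mm below the underside of the flat top, which rests on the bar when hung
- lilac_bar1_c (a point): lilac (pale purple) soap bar, 80 (x) x 48 (y) x 30 (z) mm, about 110 g, lying flat at the start; the point is its centre. May be absent
- lilac_bar2_c (a point): lilac (pale purple) soap bar, 80 (x) x 48 (y) x 30 (z) mm, about 110 g, lying flat at the start; the point is its centre. May be absent
- lilac_bar3_c (a point): lilac (pale purple) soap bar, 80 (x) x 48 (y) x 30 (z) mm, about 110 g, lying flat at the start; the point is its centre. May be absent
- green_bar1_c (a point): pale green soap bar, 80 (x) x 48 (y) x 30 (z) mm, about 110 g, lying flat at the start; the point is its centre. May be absent
- green_bar2_c (a point): pale green soap bar, 80 (x) x 48 (y) x 30 (z) mm, about 110 g, lying flat at the start; the point is its centre. May be absent
- green_bar3_c (a point): pale green soap bar, 80 (x) x 48 (y) x 30 (z) mm, about 110 g, lying flat at the start; the point is its centre. May be absent
- oil_bottle_c (a point): amber oil bottle, 52 mm across, 130 mm high, upright; bystander, loose; point about its middle
- petal_jar_c (a point): mauve petal jar with brass lid, 72 mm across, 85 mm high, upright; bystander, loose; point about its middle
- dropper_bottle_c (a point): small amber bottle with white cap, 36 mm across, 80 mm high, upright; bystander, loose; point about its middle
- balm_tin_c (a point): flat metal tin, 72 mm across, 32 mm high; bystander, loose; point about its middle
- soap_dish_c (a point): slatted wooden soap dish, 120 x 75 x 16 mm; bystander, loose; point about its middle
Not all that is in view belongs to the job. What is shaped like the part that bears green_bar3_c but pink or red is not meant.

How it is judged (in metres and radians):
On the way, in this order (a step that is already met when the one before it is completed fails the run):
1. every soap bar lies in the basket of its colour (x of lilac_bar1_c in the frame of lilac_basket between -0.085 and 0.085 m and y of lilac_bar1_c in the frame of lilac_basket between -0.09 and 0.09 m and z of lilac_bar1_c in the frame of lilac_basket between 0.01 and 0.062 m and x of lilac_bar2_c in the frame of lilac_basket between -0.085 and 0.085 m and y of lilac_bar2_c in the frame of lilac_basket between -0.09 and 0.09 m and z of lilac_bar2_c in the frame of lilac_basket between 0.01 and 0.062 m and x of lilac_bar3_c in the frame of lilac_basket between -0.085 and 0.085 m and y of lilac_bar3_c in the frame of lilac_basket between -0.09 and 0.09 m and z of lilac_bar3_c in the frame of lilac_basket between 0.01 and 0.062 m and x of green_bar1_c in the frame of green_basket between -0.085 and 0.085 m and y of green_bar1_c in the frame of green_basket between -0.09 and 0.09 m and z of green_bar1_c in the frame of green_basket between 0.01 and 0.062 m and x of green_bar2_c in the frame of green_basket between -0.085 and 0.085 m and y of green_bar2_c in the frame of green_basket between -0.09 and 0.09 m and z of green_bar2_c in the frame of green_basket between 0.01 and 0.062 m and x of green_bar3_c in the frame of green_basket between -0.085 and 0.085 m and y of green_bar3_c in the frame of green_basket between -0.09 and 0.09 m and z of green_bar3_c in the frame of green_basket between 0.01 and 0.062 m), for 0.3 s.
2. both tickets hang over the bar handles of their own baskets (x of lilac_ticket_c in the frame of lilac_basket between 0.095 and 0.145 m and y of lilac_ticket_c in the frame of lilac_basket between -0.055 and 0.055 m and z of lilac_ticket_c in the frame of lilac_basket between 0.119 and 0.138 m and angle between each of lilac_ticket_c, green_ticket_c's own z axis and vertical below 0.35 rad and x of green_ticket_c in the frame of green_basket between 0.095 and 0.145 m and y of green_ticket_c in the frame of green_basket between -0.055 and 0.055 m and z of green_ticket_c in the frame of green_basket between 0.119 and 0.138 m), for 0.3 s.
At the end, for the whole second after the job is handed in: Every bar present lies inside the basket of its colour (centre under 62 mm above the bench: one or two layers); each ticket straddles the handle bar of its own colour's basket, top resting on the bar, middle within 55 mm of the bar's middle, tilted under 0.35 rad; nothing is held (all of step 1 and all of step 2); the robot touches nothing.
It fails at once if a bystander is shifted more than 40 mm (distance of any of oil_bottle_c, petal_jar_c, dropper_bottle_c, balm_tin_c, soap_dish_c from where it was at the start of the episode above 0.04 m).
Of lilac_bar1, lilac_bar2, lilac_bar3, green_bar1, green_bar2, green_bar3 only 4 to 6 are there at a start; the rules pass over those that are not, and their reading is None.
At some moment in a run one of lilac_bar1, lilac_bar2, lilac_bar3, green_bar1, green_bar2, green_bar3 may be knocked a few centimetres aside while the robot is not near it.
It also fails if it takes over 210 s, if anything falls off the work surface, if the arm or the gripper's body presses on something with over 40 N, if the wrist force passes 120 N, or if a joint passes its speed limit or range.

### The arm

A 6-joint arm with a two-finger parallel gripper is mounted at the origin on the work surface. World frame = base frame: x ahead of the robot, y to its left, z up, the work surface at z = 0. Lengths are in m, angles in degrees, forces in N, time in s.
With the tool pointing down it reaches from about 0.4 to 0.825 m from the base axis. Payload 7 kg.
Tool frame: the origin (TCP) lies midway between the tips of the shut fingers; the grasp point (between the pads) lies 19 mm behind it; z points along the fingers, y is the line along which they close (so a half turn about z gives the same grasp; the last joint's range is limited). The gripper opens to 88 mm and grips with 3 to 60 N. Pads are 19 mm wide; open, the fingers measure 130 mm over their backs; the gripper's body (78 mm by 193 mm) begins 47 mm behind the grasp point.
Start: joints at [-50.3, 20.546, 0.682, 0, -70.136, -16.507], TCP at [0.266, -0.62, 0.227] pointing down, gripper open.
Joint ranges: [-176.03, 176.03], [-82.01, 121.73], [-58.28, 71.71], [-173.87, 95.51], [-174.79, -0.11], [-173.66, 173.66]. Speed limits (degrees/s): [136.94, 136.94, 172.46, 180, 180, 180].

### API

Orientations are given as [roll, pitch, yaw] about the fixed x, y, z axes, in that order (R = Rz(yaw) Ry(pitch) Rx(roll)).
In Python, from plant import r gives the robot as it stands. The module is installed in compiled form; this text tells all that it offers.
- The arm moves only by the tool play_rows, never from a script. Its argument "rows" is a list of rows, each an object with "slide": the shift along the tool's x, y, z as a fraction of full scale, a list of three; "delta_rot": the turn, a rotation vector about the tool's x, y, z as a fraction of full scale, a list of three; "fingers": the opening, from -1 (shut) to 1 (fully open). In form: [{"slide": [x, y, z], "delta_rot": [rx, ry, rz], "fingers": fingers}, ...]. A call has 1 to 8 rows; each row shifts and turns the commanded pose from where the row before left it, along the tool's axes as they then stand; what a row does not reach is not made up. Full scale, the value 1, is 0.15 m for a shift and 0.08 rad for a turn. A row lasts 1/8 s, in which the tool goes at most 62.5 mm and 10.7 degrees, less where a joint would pass 70% of its speed; a pose out of reach is approached as far as the arm can. A call with a number of a shift or a turn outside -1 to 1 is refused whole. A call with a gripper value outside its range is refused whole. The fingers move at their own pace and stop on an object; "squeeze" is the grip in N (left out, the last holds). Time passes only in rows, so rows that do not move let the fingers close. It gives the time, the measured TCP pose, the force, the opening and the grip force at its end, in the units of the state.
- r.get_state(): the state, without advancing time (a new reading comes with each control period).
- r.capture(name): name is "scene" or "top" or "wrist"; returns a dict with "image" (480x640x3 uint8, blue, green, red), "fx", "fy", "cx", "cy" (pixels), "R" (3x3) and "t" (3): a world point X has camera coordinates R X + t; the wrist camera has in their place "T_tool_cam" (4x4, takes a point from camera to tool coordinates, whose origin is the TCP and whose axes are the flange's). Camera axes: x right, y down, z forward; pixel columns grow to the right and rows downward; lengths in m; the calibration is good to about 2 mm. A picture is of the moment at which its call begins: read the wrist's pose just before it. There is no depth.
- r.close_job(): hands the job in; it is judged then, once.
The state is a dict: "time_s": time; "joints": joint angles; "qd": joint speeds; "joint_torque": joint torques, N m; "tcp_pos": TCP position; "eef_rot": TCP orientation; "contact_force": force on the tool from outside, world axes, zero at the start; "moment": the same for the moment, N m; "gripper_width": finger opening in m; "gripper_force": force on a finger pad.
Only numpy, scipy, OpenCV 4.12 (cv2) and the standard library are available. Lean on these libraries where they do the work, as an engineer would, in place of code of your own. Each camera call takes 0.05 s, during which the arm holds its last target. There are 200 camera calls.

## Working session

There is one attempt and no reset: what is moved stays moved. The work goes in short steps, Python scripts to look and compute and a tool call to move; the robot and the scene stay as the last step left them, time stands still between calls to the robot, and variables do not carry over. Pictures are saved under pics/ and viewed, at most 14 in all, crops included, and the job is handed in when it is done.

Besides the shell and the picture viewer there is one more tool, called after "Emit:" as a command line: name --argument value ..., lists and objects as JSON in quotes. play_rows: Moves the arm, as the interface text tells. Shift numbers are shares of 0.15 m and turn numbers shares of 0.08 rad, none past 1 either way. Its arguments: {"type":"object","properties":{"rows":{"type":"array"},"squeeze":{"type":"number"}},"required":["rows"]}

```bash
mkdir -p pics; ls
python3 - <<'E'
from plant import r
import cv2
print(r.get_state())
for n in ("scene","top"):
    c=r.capture(n); cv2.imwrite(f"pics/{n}0.png",c["image"]); print(n,[c[k] for k in("fx","fy","cx","cy","R","t")])
E
```

```text
pics
{'time_s': 0.0, 'joints': array([-5.03015278e+01,  2.05904012e+01,  6.34706406e-01, -1.96368106e-02,
       -7.01365762e+01, -1.65072746e+01]), 'qd': array([ 0.09579424, -0.14184125, -0.03750339,  0.00938568, -0.1146733 ,
       -0.03966401]), 'joint_torque': array([ 1.02642527e-03, -5.82721782e+01,  2.93051291e+01,  6.99727848e+00,
        6.74785028e-03, -1.34798138e-04]), 'tcp_pos': array([ 0.26560159, -0.62002047,  0.22564297]), 'eef_rot': array([ 1.79906286e+02, -8.52092570e-03, -1.56815482e+02]), 'contact_force': array([-0.38245124,  0.34553075,  0.30194403]), 'moment': array([-0.05446513,  0.02758969, -0.01874794]), 'gripper_force': 0.0, 'gripper_width': 0.08786552997327036}
scene [447.7489266928314, 447.7489266928314, 321.89603724277595, 241.08905344938307, array([[-0.25214779,  0.96757886, -0.01458193],
       [ 0.72414789,  0.17867205, -0.66609769],
       [-0.64189666, -0.17851453, -0.74572196]]), array([ 0.21223712, -0.2837399 ,  1.4148369 ])]
top [444.26240913864814, 444.26240913864814, 312.8587137170686, 239.8529471776774, array([[-0.01610525, -0.99986302,  0.00381675],
       [-0.98317787,  0.01514167, -0.18202197],
       [ 0.18193924, -0.00668406, -0.98328706]]), array([-0.07081262,  0.55280639,  0.92289795])]
```

View pics/top0.png

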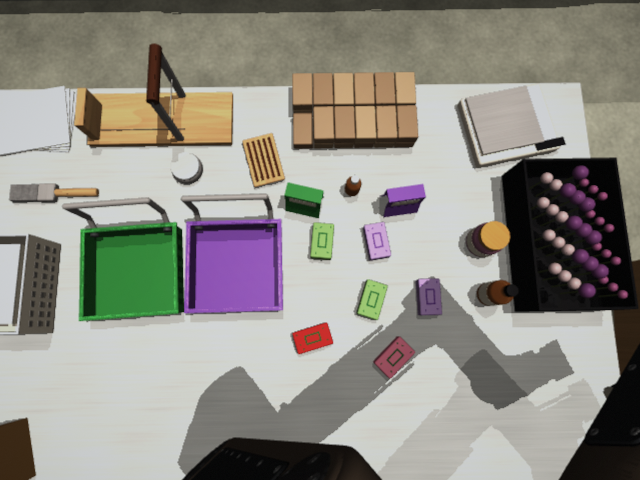

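View pics/scene0.png

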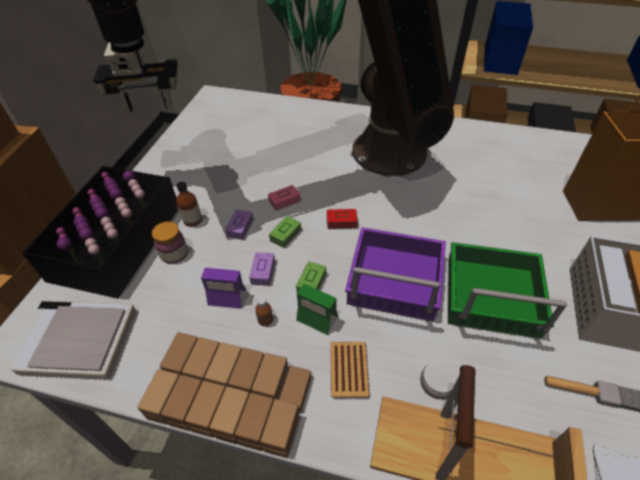

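Top view: green bars at (321,241) and (373,300). Lilac bars at (377,241) and (429,297, in shadow). The red (313,338) and crimson-pink (395,357) bars look like decoys. Tickets are green (303,200) and purple (405,200), baskets green (130,270) and purple (233,265). Next I measure these and take a crop of the bars.

```bash
cat > h.py <<'E'
import cv2, numpy as np
from plant import r
def ray(c,uv,z,R=None,t=None):
    R=c["R"] if R is None else R; t=c["t"] if t is None else t
    d=R.T@np.array([(uv[0]-c["cx"])/c["fx"],(uv[1]-c["cy"])/c["fy"],1]); o=-R.T@t
    return o+d*(z-o[2])/d[2]
def blobs(im,lo,hi,amin=200):
    hsv=cv2.cvtColor(im,cv2.COLOR_BGR2HSV)
    m=cv2.morphologyEx(cv2.inRange(hsv,lo,hi),cv2.MORPH_CLOSE,np.ones((5,5)))
    cs,_=cv2.findContours(m,cv2.RETR_EXTERNAL,cv2.CHAIN_APPROX_NONE)
    return [c for c in cs if cv2.contourArea(c)>amin]
def rect(c,cnt,z):
    P=np.array([ray(c,p[0],z)[:2] for p in cnt],np.float32)*1000
    (x,y),(w,h),a=cv2.minAreaRect(P)
    if w<h: a+=90; w,h=h,w
    return x,y,w,h,(a+90)%180-90   # a: world angle of the long side
E
python3 - <<'E'
from h import *
c=r.capture("top"); im=c["image"]; hsv=cv2.cvtColor(im,cv2.COLOR_BGR2HSV)
for p in [(332,241),(383,300),(388,241),(437,300),(322,338),(405,357),(130,270),(233,265),(303,200),(405,205)]: print(p,hsv[p[1],p[0]])
for n,lo,hi in [("green",(35,80,25),(80,255,255)),("purp",(122,60,25),(158,255,255))]:
    for b in blobs(im,lo,hi,150):
        x,y,w,h=cv2.boundingRect(b)
        if x>450: continue
        print(n,(x+w//2,y+h//2),"z30",np.round(rect(c,b,.03)),"z60",np.round(rect(c,b,.06),1),"z90",np.round(rect(c,b,.09)))
cv2.imwrite("pics/crop0.png",cv2.resize(im[165:385,270:470],None,fx=2.7,fy=2.7,interpolation=cv2.INTER_CUBIC))
E
```

```text
(332, 241) [ 46  99 163]
(383, 300) [ 46  65 181]
(388, 241) [142  36 175]
(437, 300) [141  73 116]
(322, 338) [  1 203 200]
(405, 357) [174 126 148]
(130, 270) [ 62 156 134]
(233, 265) [138 135 183]
(303, 200) [ 60 123  58]
(405, 205) [137 156  44]
green (372, 300) z30 [ 422. -206.   79.   48.  -19.] z60 [ 420.1 -202.    76.9   46.2  -18.5] z90 [ 419. -198.   74.   45.  -19.]
green (322, 241) z30 [553. -99.  81.  47.  -6.] z60 [547.7 -98.5  78.3  45.2  -6.1] z90 [542. -98.  76.  44.  -6.]
green (131, 271) z30 [494. 323. 226. 205. -86.] z60 [490.6 311.1 219.  198.7 -86.4] z90 [487. 299. 212. 192. -86.]
green (304, 200) z30 [649. -58.  87.  65.  76.] z60 [640.5 -58.2  84.1  62.8  75.8] z90 [632. -59.  81.  61.  76.]
purp (429, 297) z30 [ 425. -331.   77.   50.    0.] z60 [ 4.239e+02 -3.230e+02  7.420e+01  4.870e+01  2.000e-01] z90 [ 422. -315.   72.   47.    0.]
purp (377, 243) z30 [ 549. -222.   75.   47.    9.] z60 [ 544.  -217.8   73.    45.9    9. ] z90 [ 539. -213.   71.   44.    9.]
purp (233, 266) z30 [502.  98. 215. 206. -89.] z60 [498.1  92.6 208.2 199.4 -89.2] z90 [494.  87. 202. 193. -89.]
purp (404, 200) z30 [ 645. -288.  102.   63.  -82.] z60 [ 636.9 -281.2   98.6   61.3  -82.2] z90 [ 629. -275.   96.   59.  -82.]
```

View pics/crop0.png

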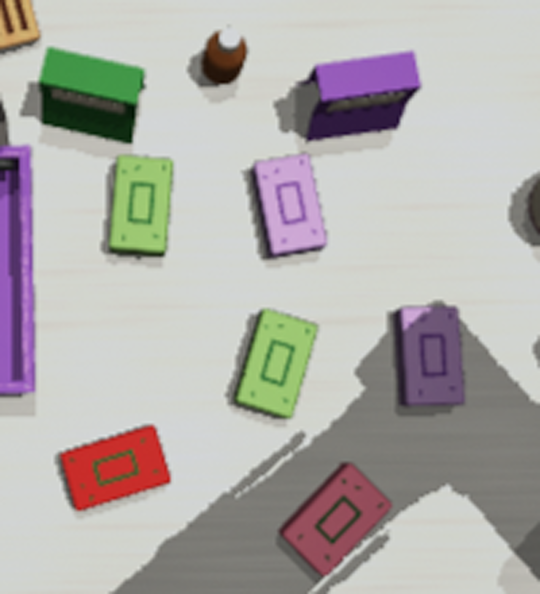

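Run:
```python
from h import *
T=r.capture("top"); S=r.capture("scene")
def p(n,c,uv,z): print(n,uv,np.round(ray(c,uv,z)*1000)[:2])
p("oil base S",S,(190,219),0); p("oil cap T",T,(508,291),.13); p("jar S",S,(171,256),0);p("jar lid T",T,(495,237),.085)
for uv in [(186,200),(270,197),(67,206),(153,203)]: p("bar T",T,uv,.165)
for uv in [(354,273),(438,286),(472,293),(562,303)]: p("bar S",S,uv,.165)
for uv in [(187,222),(281,221),(283,310),(186,310),(82,227),(179,224),(181,315),(81,318)]: p("rim T",T,uv,.06)
```

```text
oil base S (190, 219) [ 427. -482.]
oil cap T (508, 291) [ 428. -462.]
jar S (171, 256) [ 560. -470.]
jar lid T (495, 237) [ 546. -465.]
bar T (186, 200) [614. 169.]
bar T (270, 197) [617.   4.]
bar T (67, 206) [605. 401.]
bar T (153, 203) [609. 233.]
bar S (354, 273) [628.  12.]
bar S (438, 286) [620. 176.]
bar S (472, 293) [621. 240.]
bar S (562, 303) [603. 402.]
rim T (187, 222) [594. 195.]
rim T (281, 221) [593. -10.]
rim T (283, 310) [400. -14.]
rim T (186, 310) [404. 190.]
rim T (82, 227) [586. 423.]
rim T (179, 224) [590. 212.]
rim T (181, 315) [394. 200.]
rim T (81, 318) [391. 410.]
```

Run:
```python
from h import *
for n,x in (("top",(40,180,260,150)),("scene",(330,220,250,120))):
    im=r.capture(n)["image"]; a,b,w,h=x
    cv2.imwrite(f"pics/bk_{n}.png",cv2.resize(im[b:b+h,a:a+w],None,fx=3,fy=3,interpolation=cv2.INTER_CUBIC))
a=cv2.imread("pics/bk_top.png");b=cv2.imread("pics/bk_scene.png")
cv2.imwrite("pics/bk_top.png",a)
```

```text
(no output)
```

View pics/bk_top.png

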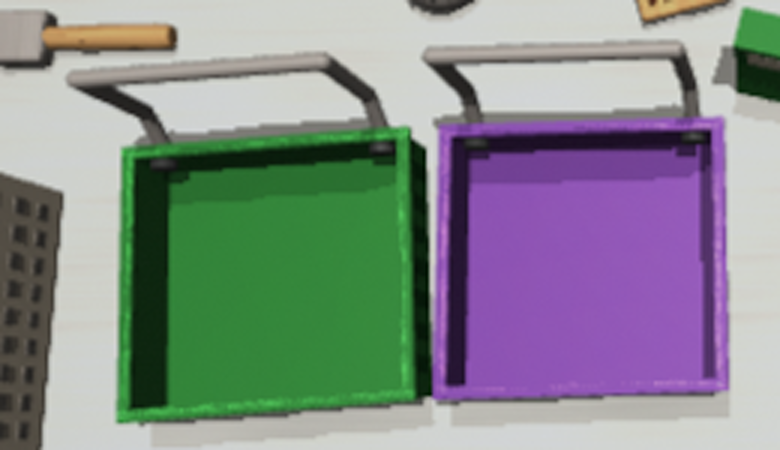

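Run:
```python
from h import *
T=r.capture("top")
q=lambda uv,z:ray(T,uv,z)[:2]*1000
for n,rim,bar in [("lil",[(186,220.7),(281.3,219.7),(282.7,310.3),(184.3,312.7)],[(183.3,197.7),(267.3,196.3)]),("grn",[(81,229.3),(176.3,223.3),(179,313.3),(79.3,320)],[(64.7,205.7),(148,200)])]:
    P=np.array([q(u,.06) for u in rim]); B=np.array([q(u,.165) for u in bar]); c=P.mean(0); b=B.mean(0)
    e=P[0]+P[3]-P[1]-P[2]; g=B[0]-B[1]
    print(n,"centre",c.round(),"bar mid",b.round(1),"d",np.linalg.norm(b-c).round(),"len",np.linalg.norm(g).round(),"yaws",np.degrees([np.arctan2(-e[0],e[1]),np.arctan2(-g[0],g[1]),np.arctan2(*(b-c)[::-1])]).round(1))
```

```text
lil centre [498.  92.] bar mid [618.7  91.8] d 121.0 len 165.0 yaws [0.1 0.1 0.1]
grn centre [489. 315.] bar mid [610.4 324.1] d 122.0 len 162.0 yaws [2.9 3.2 4.2]
```

Emit:
play_rows --rows '[{"slide":[0,0,0],"delta_rot":[0,0,1],"fingers":1},{"slide":[0,0,0],"delta_rot":[0,0,1],"fingers":1},{"slide":[0,0,0],"delta_rot":[0,0,1],"fingers":1},{"slide":[0,0,0],"delta_rot":[0,0,1],"fingers":1},{"slide":[0,0,0],"delta_rot":[0,0,1],"fingers":1},{"slide":[0,0,0],"delta_rot":[0,0,0.06],"fingers":1}]' --squeeze 20

```text
time_s: 1.15
tcp_pos: [0.2658, -0.6204, 0.2266]
eef_rot: [180.0, -0.0, -180.0]
contact_force: [-0.2, -0.3, -0.1]
gripper_width: 0.0873
gripper_force: 0.0
```

Emit:
play_rows --rows '[{"slide":[-0.18,0.32,0],"delta_rot":[0,0,0],"fingers":1},{"slide":[-0.18,0.32,0],"delta_rot":[0,0,0],"fingers":1},{"slide":[-0.18,0.32,0],"delta_rot":[0,0,0],"fingers":1},{"slide":[-0.18,0.32,0],"delta_rot":[0,0,0],"fingers":1},{"slide":[-0.18,0.32,0],"delta_rot":[0,0,0],"fingers":1},{"slide":[-0.16,0.32,0],"delta_rot":[0,0,0],"fingers":1},{"slide":[0,0,0],"delta_rot":[0,0,0],"fingers":1}]'

```text
time_s: 2.02
tcp_pos: [0.4264, -0.3298, 0.2271]
eef_rot: [-180.0, 0.1, -179.6]
contact_force: [-0.4, 0.3, 0.4]
gripper_width: 0.0876
gripper_force: 0.0
```

```bash
cat >> h.py <<'E'
from scipy.spatial.transform import Rotation as Ro
def wrist():
    s=r.get_state(); c=r.capture("wrist"); Rt=Ro.from_euler("xyz",s["eef_rot"],degrees=True).as_matrix(); M=c["T_tool_cam"]
    Rwc=Rt@M[:3,:3]; o=Rt@M[:3,3]+s["tcp_pos"]
    c["R"]=Rwc.T; c["t"]=-Rwc.T@o; return c,s
def bars(c,zs=(.03,),amin=1500):
    for n,lo,hi in [("green",(35,50,25),(85,255,255)),("purp",(125,30,30),(160,255,255))]:
        for b in blobs(c["image"],lo,hi,amin):
            x,y,w,h=cv2.boundingRect(b); print(n,(x,y,w,h),*[np.round(rect(c,b,z),1) for z in zs])
E
python3 - <<'E'
from h import *
c,s=wrist(); bars(c); cv2.imwrite("pics/w1.png",c["image"]); print(c["T_tool_cam"].round(3))
bars(r.capture("top"),amin=300)
E
```

```text
green (413, 148, 94, 106) [ 418.3 -212.2   79.2   54.4  -18.7]
purp (282, 157, 59, 96) [ 4.225e+02 -3.346e+02  8.070e+01  4.740e+01  3.000e-01]
[[-0.    -0.964 -0.267  0.073]
 [ 1.    -0.     0.001 -0.   ]
 [-0.001 -0.267  0.964 -0.158]
 [ 0.     0.     0.     1.   ]]
green (79, 222, 105, 99) [494.2 323.3 226.8 206.5 -86.5]
green (284, 183, 30, 33) [651.8 -46.3  66.   63.9 -13.8]
purp (184, 218, 99, 96) [502.3  97.8 215.9 207.4 -89.2]
purp (559, 183, 36, 23) [ 648.1 -682.8   77.4   40.5   50.9]
```

View pics/w1.png

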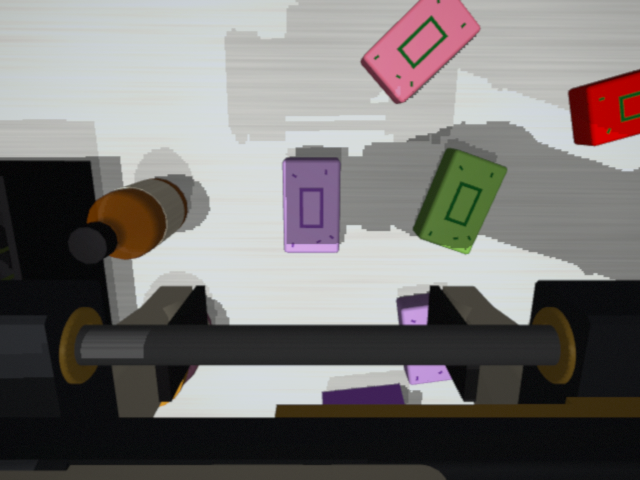

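Wrist view: lilac bar at (311,205), clear of the oil bottle on the left; the crimson bar is plainly pink. Descending.

Emit:
play_rows --rows '[{"slide":[0.02,-0.02,0.37],"delta_rot":[0,0,0],"fingers":1},{"slide":[0,0,0.37],"delta_rot":[0,0,0],"fingers":1},{"slide":[0,0,0.37],"delta_rot":[0,0,0],"fingers":1},{"slide":[0,0,0.3],"delta_rot":[0,0,0],"fingers":1},{"slide":[0,0,0.07],"delta_rot":[0,0,0],"fingers":1},{"slide":[0,0,0],"delta_rot":[0,0,0],"fingers":-1},{"slide":[0,0,0],"delta_rot":[0,0,0],"fingers":-1},{"slide":[0,0,0],"delta_rot":[0,0,0],"fingers":-1}]'

```text
time_s: 3.12
tcp_pos: [0.4229, -0.3359, 0.0062]
eef_rot: [-179.9, 0.2, -180.0]
contact_force: [-0.4, 0.8, 0.7]
gripper_width: 0.0632
gripper_force: 0.0
```

Emit:
play_rows --rows '[{"slide":[0,0,0],"delta_rot":[0,0,0],"fingers":-1},{"slide":[0,0,-0.3],"delta_rot":[0,0,0],"fingers":-1},{"slide":[0,0,-0.37],"delta_rot":[0,0,0],"fingers":-1},{"slide":[0,0,-0.37],"delta_rot":[0,0,0],"fingers":-1},{"slide":[0,0,-0.37],"delta_rot":[0,0,0],"fingers":-1}]'

```text
time_s: 3.75
tcp_pos: [0.4214, -0.3351, 0.2183]
eef_rot: [180.0, 0.0, -180.0]
contact_force: [1.1, -1.0, -1.3]
gripper_width: 0.048
gripper_force: 20.0
```

Emit:
play_rows --rows '[{"slide":[-0.03,0.39,0],"delta_rot":[0,0,0],"fingers":-1},{"slide":[-0.03,0.39,0],"delta_rot":[0,0,0],"fingers":-1},{"slide":[-0.03,0.39,0],"delta_rot":[0,0,0],"fingers":-1},{"slide":[-0.03,0.39,0],"delta_rot":[0,0,0],"fingers":-1},{"slide":[-0.03,0.39,0],"delta_rot":[0,0,0],"fingers":-1},{"slide":[-0.03,0.39,0],"delta_rot":[0,0,0],"fingers":-1},{"slide":[-0.03,0.39,0],"delta_rot":[0,0,0],"fingers":-1},{"slide":[0,0,0],"delta_rot":[0,0,0],"fingers":-1}]'

```text
time_s: 4.75
tcp_pos: [0.4534, 0.0775, 0.2164]
eef_rot: [180.0, 0.0, -179.7]
contact_force: [-0.6, -1.3, -1.2]
gripper_width: 0.0472
gripper_force: 20.0
```

Emit:
play_rows --rows '[{"slide":[0,0,0.35],"delta_rot":[0,0,0],"fingers":-1},{"slide":[0,0,0.35],"delta_rot":[0,0,0],"fingers":-1},{"slide":[0,0,0.35],"delta_rot":[0,0,0],"fingers":-1},{"slide":[0,0,0.25],"delta_rot":[0,0,0],"fingers":-1},{"slide":[0,0,0.03],"delta_rot":[0,0,0],"fingers":-1},{"slide":[0,0,0],"delta_rot":[0,0,0],"fingers":0.5},{"slide":[0,0,0],"delta_rot":[0,0,0],"fingers":0.5},{"slide":[0,0,0],"delta_rot":[0,0,0],"fingers":0.5}]'

```text
time_s: 5.75
tcp_pos: [0.4535, 0.0739, 0.0169]
eef_rot: [180.0, 0.0, 180.0]
contact_force: [-0.4, 0.2, -1.0]
gripper_width: 0.0651
gripper_force: 0.0
```

Emit:
play_rows --rows '[{"slide":[0,0,-0.35],"delta_rot":[0,0,0],"fingers":0.5},{"slide":[0,0,-0.35],"delta_rot":[0,0,0],"fingers":1},{"slide":[0,0,-0.35],"delta_rot":[0,0,0],"fingers":1},{"slide":[0,0,-0.35],"delta_rot":[0,0,0],"fingers":1}]'

```text
time_s: 6.25
tcp_pos: [0.4529, 0.0738, 0.2287]
eef_rot: [180.0, 0.0, 180.0]
contact_force: [2.1, 0.3, -0.5]
gripper_width: 0.0865
gripper_force: 0.0
```

Emit:
play_rows --rows '[{"slide":[-0.1,-0.33,0],"delta_rot":[0,0,0],"fingers":1},{"slide":[-0.1,-0.33,0],"delta_rot":[0,0,0],"fingers":1},{"slide":[-0.1,-0.33,0],"delta_rot":[0,0,0],"fingers":1},{"slide":[-0.1,-0.33,0],"delta_rot":[0,0,0],"fingers":1},{"slide":[-0.1,-0.33,0],"delta_rot":[0,0,0],"fingers":1},{"slide":[-0.1,-0.32,0],"delta_rot":[0,0,-0.96],"fingers":1},{"slide":[0,0,0],"delta_rot":[0,0,-1],"fingers":1},{"slide":[0,0,0],"delta_rot":[0,0,0],"fingers":1}]'

```text
time_s: 7.25
tcp_pos: [0.543, -0.222, 0.2263]
eef_rot: [180.0, -0.0, -171.1]
contact_force: [0.0, 0.6, 0.7]
gripper_width: 0.0876
gripper_force: 0.0
```

Run:
```python
from h import *
c,s=wrist(); bars(c); cv2.imwrite("pics/w2.png",c["image"])
print("top"); bars(r.capture("top"),(.03,.035),amin=300)
```

```text
green (410, 189, 86, 98) [ 552.3 -104.7   82.3   54.6   -5.9]
green (310, 0, 101, 120) [ 420.2 -208.2   81.    48.   -18.7]
purp (190, 269, 92, 57) [ 631.6 -280.4   79.8   53.3  -82.5]
purp (284, 170, 57, 95) [ 549.7 -224.6   80.9   47.4    9.1]
purp (533, 67, 107, 224) [492.5  -7.2 177.9  91.6  20.1]
top
green (357, 280, 31, 40) [ 421.8 -206.2   80.4   49.3  -18.8] [ 421.6 -205.6   80.    49.1  -18.8]
green (311, 223, 23, 37) [ 553.2 -100.4   81.8   46.    -6.5] [ 552.2 -100.3   81.4   45.8   -6.5]
green (79, 222, 98, 99) [493.8 329.3 214.9 206.5 -86.5] [493.2 327.2 213.8 205.4 -86.5]
green (305, 187, 18, 31) [643.  -83.9  67.   30.9 -12.1] [641.6 -83.8  66.7  30.7 -12.1]
purp (571, 248, 38, 31) [ 492.3 -695.2   86.2   38.9   48.3] [ 491.7 -692.    85.7   38.7   48.3]
purp (367, 222, 24, 39) [ 551.3 -222.2   80.9   49.7    9.3] [ 550.4 -221.5   80.5   49.5    9.3]
purp (565, 215, 38, 30) [ 569.  -690.    86.2   39.7   48. ] [ 568.  -686.8   85.8   39.5   48. ]
purp (559, 183, 37, 29) [ 645.5 -685.9   85.5   40.7   50.9] [ 644.1 -682.8   85.1   40.5   50.9]
```

View pics/w2.png

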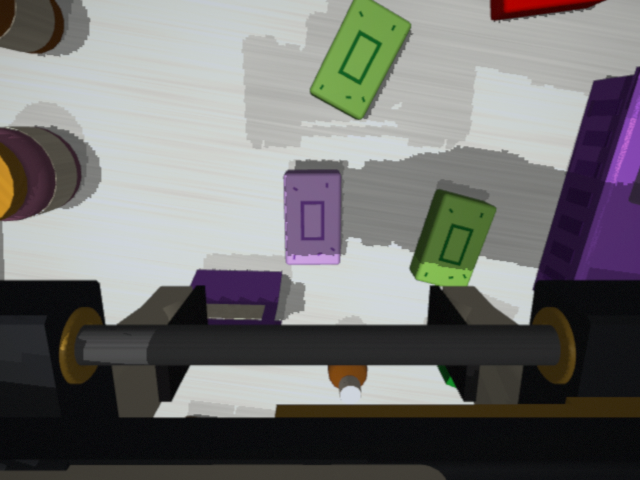

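Wrist view: lilac bar at (312,217), ticket (235,297) beyond it and clear of the body. Grasp slightly near-side.

Emit:
play_rows --rows '[{"slide":[0,-0.02,0.37],"delta_rot":[0,0,0],"fingers":1},{"slide":[0,0,0.37],"delta_rot":[0,0,0],"fingers":1},{"slide":[0,0,0.37],"delta_rot":[0,0,0],"fingers":1},{"slide":[0,0,0.3],"delta_rot":[0,0,0],"fingers":1},{"slide":[0,0,0.06],"delta_rot":[0,0,0],"fingers":1},{"slide":[0,0,0],"delta_rot":[0,0,0],"fingers":-1},{"slide":[0,0,0],"delta_rot":[0,0,0],"fingers":-1},{"slide":[0,0,0],"delta_rot":[0,0,0],"fingers":-1}]'

```text
time_s: 8.35
tcp_pos: [0.545, -0.2245, 0.0079]
eef_rot: [-180.0, 0.2, -171.0]
contact_force: [-0.4, -1.2, -0.6]
gripper_width: 0.063
gripper_force: 0.0
```

Emit:
play_rows --rows '[{"slide":[0,0,0],"delta_rot":[0,0,0],"fingers":-1},{"slide":[0,0,-0.3],"delta_rot":[0,0,0],"fingers":-1},{"slide":[0,0,-0.37],"delta_rot":[0,0,0],"fingers":-1},{"slide":[0,0,-0.37],"delta_rot":[0,0,0],"fingers":-1},{"slide":[0,0,-0.37],"delta_rot":[0,0,1],"fingers":-1},{"slide":[0,0,0],"delta_rot":[0,0,0.95],"fingers":-1}]'

```text
time_s: 9.1
tcp_pos: [0.5461, -0.2251, 0.2235]
eef_rot: [-179.9, 0.5, 179.9]
contact_force: [-0.1, 1.1, -2.2]
gripper_width: 0.048
gripper_force: 19.9
```

Emit:
play_rows --rows '[{"slide":[0.01,0.37,0],"delta_rot":[0,0,0],"fingers":-1},{"slide":[0.01,0.37,0],"delta_rot":[0,0,0],"fingers":-1},{"slide":[0.01,0.37,0],"delta_rot":[0,0,0],"fingers":-1},{"slide":[0.01,0.37,0],"delta_rot":[0,0,0],"fingers":-1},{"slide":[0.01,0.37,0],"delta_rot":[0,0,0],"fingers":-1},{"slide":[0.01,0.35,0],"delta_rot":[0,0,0],"fingers":-1},{"slide":[0,0,0],"delta_rot":[0,0,0],"fingers":-1}]'

```text
time_s: 9.98
tcp_pos: [0.5342, 0.1086, 0.2177]
eef_rot: [180.0, 0.0, -179.7]
contact_force: [0.1, -0.4, -1.4]
gripper_width: 0.0479
gripper_force: 19.9
```

Emit:
play_rows --rows '[{"slide":[0,0,0.35],"delta_rot":[0,0,0],"fingers":-1},{"slide":[0,0,0.35],"delta_rot":[0,0,0],"fingers":-1},{"slide":[0,0,0.35],"delta_rot":[0,0,0],"fingers":-1},{"slide":[0,0,0.27],"delta_rot":[0,0,0],"fingers":-1},{"slide":[0,0,0.03],"delta_rot":[0,0,0],"fingers":-1},{"slide":[0,0,0],"delta_rot":[0,0,0],"fingers":0.5},{"slide":[0,0,0],"delta_rot":[0,0,0],"fingers":0.5},{"slide":[0,0,0],"delta_rot":[0,0,0],"fingers":0.5}]'

```text
time_s: 10.98
tcp_pos: [0.5347, 0.1054, 0.0154]
eef_rot: [180.0, 0.0, -180.0]
contact_force: [0.3, 0.6, 0.5]
gripper_width: 0.0651
gripper_force: 0.0
```

Emit:
play_rows --rows '[{"slide":[0,0,-0.35],"delta_rot":[0,0,0],"fingers":0.5},{"slide":[0,0,-0.35],"delta_rot":[0,0,0],"fingers":1},{"slide":[0,0,-0.35],"delta_rot":[0,0,0],"fingers":1},{"slide":[0,0,-0.35],"delta_rot":[0,0,0],"fingers":1}]'

```text
time_s: 11.48
tcp_pos: [0.5342, 0.1054, 0.2273]
eef_rot: [180.0, 0.0, -180.0]
contact_force: [1.6, 0.4, 0.3]
gripper_width: 0.0864
gripper_force: 0.0
```

Emit:
play_rows --rows '[{"slide":[-0.07,-0.34,0],"delta_rot":[0,0,0],"fingers":1},{"slide":[0,-0.34,0],"delta_rot":[0,0,0],"fingers":1},{"slide":[0,-0.34,0],"delta_rot":[0,0,0],"fingers":1},{"slide":[0,-0.36,0],"delta_rot":[0,0,0.31],"fingers":1},{"slide":[0,0,0],"delta_rot":[0,0,1],"fingers":1},{"slide":[0,0,0],"delta_rot":[0,0,0],"fingers":1}]'

```text
time_s: 12.22
tcp_pos: [0.5449, -0.1021, 0.2252]
eef_rot: [180.0, 0.0, 174.0]
contact_force: [-0.3, -0.8, -0.3]
gripper_width: 0.0876
gripper_force: 0.0
```

Run:
```python
from h import *
c,s=wrist(); print(s["tcp_pos"],s["eef_rot"]); bars(c)
print("top"); bars(r.capture("top"),amin=300)
```

```text
[ 0.54492394 -0.10214053  0.22520127] [1.79989097e+02 1.23598128e-02 1.73981708e+02]
green (326, 273, 102, 53) [629.6 -57.3  90.5  49.6  84. ]
green (292, 170, 58, 95) [551.4 -99.8  80.6  47.1  -6. ]
green (128, 5, 81, 120) [ 421.5 -204.1   79.    53.5  -18.7]
purp (414, 0, 226, 271) [500.9  75.8 213.6 180.9   1.1]
top
green (357, 280, 31, 40) [ 421.6 -206.4   80.3   48.5  -18.8]
green (310, 226, 24, 34) [548.9 -99.   73.1  47.2  -6.1]
purp (571, 248, 38, 31) [ 492.3 -695.2   86.2   38.9   48.3]
purp (193, 219, 90, 94) [5.023e+02 8.870e+01 2.068e+02 1.978e+02 5.000e-01]
purp (565, 215, 38, 30) [ 569.  -690.    86.2   39.7   48. ]
purp (386, 184, 40, 32) [ 645.7 -293.6   89.7   64.7  -82.5]
purp (559, 183, 37, 29) [ 645.2 -685.7   85.5   41.3   50.9]
```

Emit:
play_rows --rows '[{"slide":[0,0.015,0.37],"delta_rot":[0,0,0],"fingers":1},{"slide":[0,0,0.37],"delta_rot":[0,0,0],"fingers":1},{"slide":[0,0,0.37],"delta_rot":[0,0,0],"fingers":1},{"slide":[0,0,0.3],"delta_rot":[0,0,0],"fingers":1},{"slide":[0,0,0.06],"delta_rot":[0,0,0],"fingers":1},{"slide":[0,0,0],"delta_rot":[0,0,0],"fingers":-1},{"slide":[0,0,0],"delta_rot":[0,0,0],"fingers":-1},{"slide":[0,0,0],"delta_rot":[0,0,0],"fingers":-1}]'

```text
time_s: 13.32
tcp_pos: [0.5466, -0.099, 0.0063]
eef_rot: [180.0, 0.2, 174.1]
contact_force: [-0.2, -0.2, 0.6]
gripper_width: 0.0633
gripper_force: 0.0
```

Emit:
play_rows --rows '[{"slide":[0,0,0],"delta_rot":[0,0,0],"fingers":-1},{"slide":[0,0,-0.3],"delta_rot":[0,0,0],"fingers":-1},{"slide":[0,0,-0.37],"delta_rot":[0,0,0],"fingers":-1},{"slide":[0,0,-0.37],"delta_rot":[0,0,0],"fingers":-1},{"slide":[0,0,-0.37],"delta_rot":[0,0,-1],"fingers":-1},{"slide":[0,0,0],"delta_rot":[0,0,-0.31],"fingers":-1}]'

```text
time_s: 14.08
tcp_pos: [0.5479, -0.0992, 0.2215]
eef_rot: [180.0, 0.5, -179.8]
contact_force: [0.2, -0.1, -0.4]
gripper_width: 0.0477
gripper_force: 20.0
```

Emit:
play_rows --rows '[{"slide":[0.02,0.35,0],"delta_rot":[0,0,0],"fingers":-1},{"slide":[0.02,0.35,0],"delta_rot":[0,0,0],"fingers":-1},{"slide":[0.02,0.35,0],"delta_rot":[0,0,0],"fingers":-1},{"slide":[0.02,0.35,0],"delta_rot":[0,0,0],"fingers":-1},{"slide":[0.02,0.35,0],"delta_rot":[0,0,0],"fingers":-1},{"slide":[0.02,0.35,0],"delta_rot":[0,0,0],"fingers":-1},{"slide":[0.02,0.35,0],"delta_rot":[0,0,0],"fingers":-1},{"slide":[0.02,0.34,0],"delta_rot":[0,0,-0.6],"fingers":-1}]'

```text
time_s: 15.08
tcp_pos: [0.5202, 0.3207, 0.2151]
eef_rot: [-180.0, -0.1, -177.2]
contact_force: [0.6, -0.0, -0.3]
gripper_width: 0.0478
gripper_force: 20.0
```

Emit:
play_rows --rows '[{"slide":[0,0,0],"delta_rot":[0,0,0],"fingers":-1},{"slide":[0,0,0.35],"delta_rot":[0,0,0],"fingers":-1},{"slide":[0,0,0.35],"delta_rot":[0,0,0],"fingers":-1},{"slide":[0,0,0.35],"delta_rot":[0,0,0],"fingers":-1},{"slide":[0,0,0.27],"delta_rot":[0,0,0],"fingers":-1},{"slide":[0,0,0.03],"delta_rot":[0,0,0],"fingers":-1},{"slide":[0,0,0],"delta_rot":[0,0,0],"fingers":0.5},{"slide":[0,0,0],"delta_rot":[0,0,0],"fingers":0.5}]'

```text
time_s: 16.08
tcp_pos: [0.521, 0.3187, 0.0134]
eef_rot: [-180.0, -0.0, -177.2]
contact_force: [0.8, 0.3, 0.1]
gripper_width: 0.0622
gripper_force: 0.0
```

Emit:
play_rows --rows '[{"slide":[0,0,0],"delta_rot":[0,0,0],"fingers":0.5},{"slide":[0,0,-0.35],"delta_rot":[0,0,0],"fingers":0.5},{"slide":[0,0,-0.35],"delta_rot":[0,0,0],"fingers":1},{"slide":[0,0,-0.35],"delta_rot":[0,0,0],"fingers":1},{"slide":[0,0,-0.35],"delta_rot":[0,0,0],"fingers":1}]'

```text
time_s: 16.7
tcp_pos: [0.5208, 0.3191, 0.2256]
eef_rot: [180.0, 0.0, -177.2]
contact_force: [1.3, 1.1, 0.3]
gripper_width: 0.086
gripper_force: 0.0
```

Emit:
play_rows --rows '[{"slide":[0,0,0],"delta_rot":[0,0,0.61],"fingers":1},{"slide":[0.06,-0.39,0],"delta_rot":[0,0,0],"fingers":1},{"slide":[0.06,-0.39,0],"delta_rot":[0,0,0],"fingers":1},{"slide":[0.06,-0.39,0],"delta_rot":[0,0,0],"fingers":1},{"slide":[0.06,-0.39,0],"delta_rot":[0,0,0],"fingers":1},{"slide":[0.06,-0.39,0],"delta_rot":[0,0,0],"fingers":1},{"slide":[0.06,-0.39,0],"delta_rot":[0,0,0],"fingers":1},{"slide":[0.06,-0.39,0],"delta_rot":[0,0,0],"fingers":1}]'

```text
time_s: 17.7
tcp_pos: [0.4574, -0.0919, 0.2241]
eef_rot: [180.0, 0.1, -180.0]
contact_force: [-0.0, -0.2, 0.1]
gripper_width: 0.0876
gripper_force: 0.0
```

Emit:
play_rows --rows '[{"slide":[0.12,-0.38,0],"delta_rot":[0,0,0],"fingers":1},{"slide":[0.12,-0.38,0],"delta_rot":[0,0,0.1],"fingers":1},{"slide":[0,0,0],"delta_rot":[0,0,1],"fingers":1},{"slide":[0,0,0],"delta_rot":[0,0,1],"fingers":1},{"slide":[0,0,0],"delta_rot":[0,0,1],"fingers":1},{"slide":[0,0,0],"delta_rot":[0,0,1],"fingers":1},{"slide":[0,0,0],"delta_rot":[0,0,0],"fingers":1}]'

```text
time_s: 18.58
tcp_pos: [0.4219, -0.2042, 0.2237]
eef_rot: [180.0, 0.0, 161.2]
contact_force: [0.5, 0.3, -0.3]
gripper_width: 0.0876
gripper_force: 0.0
```

Run:
```python
from h import *
c,s=wrist(); print(s["tcp_pos"],s["eef_rot"]); bars(c)
print("top"); t=r.capture("top");bars(t,amin=300)
cv2.imwrite("pics/t3.png",t["image"])
```

```text
[ 0.42193406 -0.20418107  0.22370931] [1.79985383e+02 2.40633017e-02 1.61226487e+02]
green (284, 160, 58, 96) [ 418.6 -207.4   80.3   47.2  -19. ]
purp (529, 71, 111, 210) [478.   10.4 173.4  84.7  -7.5]
top
green (79, 223, 87, 98) [493.  343.2 207.  186.1   3.7]
green (284, 183, 39, 33) [648.9 -56.8  85.8  67.8  77.2]
purp (571, 248, 38, 31) [ 492.3 -695.2   86.2   38.9   48.3]
purp (565, 215, 38, 30) [ 569.  -690.    86.2   39.7   48. ]
purp (382, 184, 44, 33) [ 644.3 -287.   103.3   65.5  -82.5]
purp (559, 183, 37, 30) [ 645.3 -685.8   85.5   41.3   51.1]
```

View pics/t3.png

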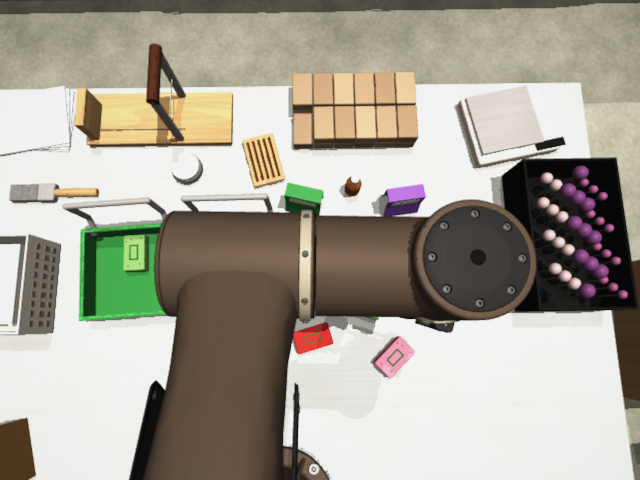

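Top view shows the first green bar in its basket at (134,253). Grasping the second green bar.

Emit:
play_rows --rows '[{"slide":[0.01,-0.025,0.37],"delta_rot":[0,0,0],"fingers":1},{"slide":[0,0,0.37],"delta_rot":[0,0,0],"fingers":1},{"slide":[0,0,0.37],"delta_rot":[0,0,0],"fingers":1},{"slide":[0,0,0.28],"delta_rot":[0,0,0],"fingers":1},{"slide":[0,0,0.06],"delta_rot":[0,0,0],"fingers":1},{"slide":[0,0,0],"delta_rot":[0,0,0],"fingers":-1},{"slide":[0,0,0],"delta_rot":[0,0,0],"fingers":-1},{"slide":[0,0,0],"delta_rot":[0,0,0],"fingers":-1}]'

```text
time_s: 19.68
tcp_pos: [0.4206, -0.2073, 0.0075]
eef_rot: [180.0, 0.2, 161.2]
contact_force: [0.2, 1.1, -0.0]
gripper_width: 0.0634
gripper_force: 0.0
```

Emit:
play_rows --rows '[{"slide":[0,0,0],"delta_rot":[0,0,0],"fingers":-1},{"slide":[0,0,-0.3],"delta_rot":[0,0,-0.1],"fingers":-1},{"slide":[0,0,-0.37],"delta_rot":[0,0,-1],"fingers":-1},{"slide":[0,0,-0.37],"delta_rot":[0,0,-1],"fingers":-1},{"slide":[0,0,-0.37],"delta_rot":[0,0,-1],"fingers":-1},{"slide":[0,0,0],"delta_rot":[0,0,-1],"fingers":-1},{"slide":[0,0,0],"delta_rot":[0,0,0],"fingers":-1}]'

```text
time_s: 20.55
tcp_pos: [0.4192, -0.2071, 0.2181]
eef_rot: [180.0, 0.1, 180.0]
contact_force: [-0.1, 0.0, -1.5]
gripper_width: 0.0473
gripper_force: 20.0
```

Emit:
play_rows --rows '[{"slide":[-0.02,0.38,0],"delta_rot":[0,0,0],"fingers":-1},{"slide":[-0.02,0.38,0],"delta_rot":[0,0,0],"fingers":-1},{"slide":[-0.02,0.38,0],"delta_rot":[0,0,0],"fingers":-1},{"slide":[-0.02,0.38,0],"delta_rot":[0,0,0],"fingers":-1},{"slide":[-0.02,0.38,0],"delta_rot":[0,0,0],"fingers":-1},{"slide":[-0.02,0.38,0],"delta_rot":[0,0,0],"fingers":-1},{"slide":[-0.02,0.38,0],"delta_rot":[0,0,0],"fingers":-1},{"slide":[-0.02,0.38,0],"delta_rot":[0,0,0],"fingers":-1}]'

```text
time_s: 21.55
tcp_pos: [0.4427, 0.2502, 0.2166]
eef_rot: [-179.9, -0.1, 179.9]
contact_force: [0.4, -0.6, -0.9]
gripper_width: 0.0472
gripper_force: 20.0
```

Emit:
play_rows --rows '[{"slide":[0,0.34,0],"delta_rot":[0,0,0],"fingers":-1},{"slide":[0,0,0],"delta_rot":[0,0,-0.6],"fingers":-1},{"slide":[0,0,0],"delta_rot":[0,0,0],"fingers":-1}]'

```text
time_s: 21.92
tcp_pos: [0.4427, 0.2997, 0.2161]
eef_rot: [-179.9, -0.1, -177.3]
contact_force: [-0.3, -0.1, -2.1]
gripper_width: 0.0471
gripper_force: 20.0
```

Emit:
play_rows --rows '[{"slide":[0,0,0.35],"delta_rot":[0,0,0],"fingers":-1},{"slide":[0,0,0.35],"delta_rot":[0,0,0],"fingers":-1},{"slide":[0,0,0.35],"delta_rot":[0,0,0],"fingers":-1},{"slide":[0,0,0.26],"delta_rot":[0,0,0],"fingers":-1},{"slide":[0,0,0.03],"delta_rot":[0,0,0],"fingers":-1},{"slide":[0,0,0],"delta_rot":[0,0,0],"fingers":0.5},{"slide":[0,0,0],"delta_rot":[0,0,0],"fingers":0.5},{"slide":[0,0,0],"delta_rot":[0,0,0],"fingers":0.5}]'

```text
time_s: 22.92
tcp_pos: [0.4436, 0.2995, 0.0167]
eef_rot: [180.0, 0.0, -177.3]
contact_force: [0.4, -0.5, -0.6]
gripper_width: 0.0652
gripper_force: 0.0
```

Emit:
play_rows --rows '[{"slide":[0,0,-0.37],"delta_rot":[0,0,0],"fingers":0.5},{"slide":[0,0,-0.37],"delta_rot":[0,0,0.6],"fingers":1},{"slide":[0,0,-0.4],"delta_rot":[0,0,0],"fingers":1},{"slide":[0,0,-0.4],"delta_rot":[0,0,0],"fingers":1},{"slide":[0,0,-0.15],"delta_rot":[0,0,0],"fingers":1}]'

```text
time_s: 23.55
tcp_pos: [0.4444, 0.3005, 0.2747]
eef_rot: [179.7, 0.3, 180.0]
contact_force: [0.6, -0.3, -1.3]
gripper_width: 0.0876
gripper_force: 0.0
```

Emit:
play_rows --rows '[{"slide":[-0.18,-0.34,0],"delta_rot":[0,0,0],"fingers":1},{"slide":[-0.18,-0.34,0],"delta_rot":[0,0,0],"fingers":1},{"slide":[-0.18,-0.34,0],"delta_rot":[0,0,0],"fingers":1},{"slide":[-0.18,-0.34,0],"delta_rot":[0,0,0],"fingers":1},{"slide":[-0.18,-0.34,0],"delta_rot":[0,0,0],"fingers":1},{"slide":[-0.18,-0.34,0],"delta_rot":[0,0,0],"fingers":1},{"slide":[-0.17,-0.35,0],"delta_rot":[0,0,0],"fingers":1}]'

```text
time_s: 24.42
tcp_pos: [0.6315, -0.0605, 0.2702]
eef_rot: [180.0, 0.0, 180.0]
contact_force: [0.9, 0.6, 0.0]
gripper_width: 0.0876
gripper_force: 0.0
```

Emit:
play_rows --rows '[{"slide":[0,0,0],"delta_rot":[0,0,-1],"fingers":1},{"slide":[0,0,0],"delta_rot":[0,0,-1],"fingers":1},{"slide":[0,0,0],"delta_rot":[0,0,-1],"fingers":1},{"slide":[0,0,0],"delta_rot":[0,0,-1],"fingers":1},{"slide":[0,0,0],"delta_rot":[0,0,-1],"fingers":1},{"slide":[0,0,0],"delta_rot":[0,0,-1],"fingers":1},{"slide":[0,0,0],"delta_rot":[0,0,-1],"fingers":1},{"slide":[0,0,0],"delta_rot":[0,0,-1],"fingers":1}]'

```text
time_s: 25.42
tcp_pos: [0.6307, -0.0588, 0.2701]
eef_rot: [180.0, 0.0, -143.2]
contact_force: [-0.8, 0.9, 0.4]
gripper_width: 0.0877
gripper_force: 0.0
```

Emit:
play_rows --rows '[{"slide":[0,0,0],"delta_rot":[0,0,-1],"fingers":1},{"slide":[0,0,0],"delta_rot":[0,0,-1],"fingers":1},{"slide":[0,0,0],"delta_rot":[0,0,-1],"fingers":1},{"slide":[0,0,0],"delta_rot":[0,0,-1],"fingers":1},{"slide":[0,0,0],"delta_rot":[0,0,-1],"fingers":1},{"slide":[0,0,0],"delta_rot":[0,0,-1],"fingers":1},{"slide":[0,0,0],"delta_rot":[0,0,-1],"fingers":1},{"slide":[0,0,0],"delta_rot":[0,0,-1],"fingers":1}]'

```text
time_s: 26.42
tcp_pos: [0.6307, -0.0588, 0.2701]
eef_rot: [180.0, 0.0, -106.5]
contact_force: [0.3, 0.3, -0.4]
gripper_width: 0.0879
gripper_force: 0.0
```

Emit:
play_rows --rows '[{"slide":[0,0,-0.1],"delta_rot":[0,0,-1],"fingers":1},{"slide":[0,0,-0.1],"delta_rot":[0,0,-0.75],"fingers":1},{"slide":[0,0,0],"delta_rot":[0,0,0],"fingers":1}]'

```text
time_s: 26.8
tcp_pos: [0.6314, -0.0587, 0.3013]
eef_rot: [-179.9, 0.0, -98.7]
contact_force: [0.2, -0.6, 0.5]
gripper_width: 0.0876
gripper_force: 0.0
```

Run:
```python
from h import *
c,s=wrist(); print(s["tcp_pos"],s["eef_rot"],s["joints"]); bars(c,(.09,),300)
cv2.imwrite("pics/w4.png",c["image"])
```

```text
[ 0.63138551 -0.05874436  0.3012637 ] [-1.79869232e+02  3.86217215e-02 -9.86826927e+01] [ 1.22972287e+01  1.45564340e+01  1.86901662e+00  1.10340634e-02
 -7.71766563e+01 -2.09824017e+01]
green (276, 151, 55, 101) [643.6 -63.3  85.9  42.7  75.9]
green (600, 113, 28, 39) [378.1 -83.   28.1  16.1 -74.1]
purp (378, 364, 96, 41) [551.8 132.4  95.1  44.4  -7.8]
purp (360, 204, 210, 122) [506.4  26.5 184.3 116.1   0.9]
```

View pics/w4.png

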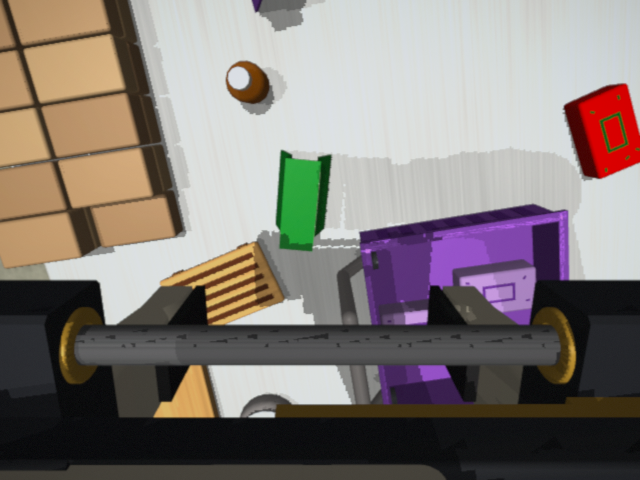

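Wrist view: the green ticket's bright top face spans about (280–318, 157–249). Isolate that face by brightness.

Run:
```python
from h import *
c,s=wrist(); im=c["image"]; hsv=cv2.cvtColor(im,cv2.COLOR_BGR2HSV)
print(hsv[200,275:335:4,2],hsv[240,275:335:4,2])
for v in (110,130):
  for b in blobs(im,(35,80,v),(85,255,255),500):
    print(v,cv2.boundingRect(b),np.round(rect(c,b,.09),1), np.round(cv2.boxPoints(cv2.minAreaRect(b))).tolist())
```

```text
[199  80 164 163 163 163 163 162 162 163 159  49  58 196 201] [135 103  97 101 159 159 158 159 159 158 139 140 142 142 140]
110 (275, 158, 45, 91) [647.4 -63.2  76.9  34.6  75.9] [[273.0, 245.0], [279.0, 157.0], [320.0, 160.0], [313.0, 248.0]]
130 (279, 158, 41, 87) [645.3 -63.9  74.1  30.1  76. ] [[277.0, 242.0], [284.0, 158.0], [319.0, 161.0], [312.0, 245.0]]
```

Emit:
play_rows --rows '[{"slide":[0,0,0],"delta_rot":[0,0,1],"fingers":0.4},{"slide":[0,0,0],"delta_rot":[0,0,0.16],"fingers":0.4},{"slide":[0,-0.1,0.2],"delta_rot":[0,0,0],"fingers":0.4},{"slide":[0,0,0.38],"delta_rot":[0,0,0],"fingers":0.4},{"slide":[0,0,0.3],"delta_rot":[0,0,0],"fingers":0.4},{"slide":[0,0,0],"delta_rot":[0,0,0],"fingers":0.4}]'

```text
time_s: 27.65
tcp_pos: [0.6428, -0.0626, 0.164]
eef_rot: [179.6, -0.2, -104.0]
contact_force: [0.0, -0.1, 0.9]
gripper_width: 0.0611
gripper_force: 0.0
```

Run:
```python
from h import *
c,s=wrist(); im=c["image"]; print(s["tcp_pos"],s["eef_rot"])
for b in blobs(im,(35,80,130),(85,255,255),500): print(cv2.boundingRect(b),np.round(rect(c,b,.09),1))
cv2.imwrite("pics/w5.png",im)
```

```text
[ 0.64283302 -0.06262584  0.16399367] [ 1.79565002e+02 -1.55112957e-01 -1.03955389e+02]
(282, 187, 54, 71) [641.2 -80.5  39.6  29.1  76.3]
```

View pics/w5.png

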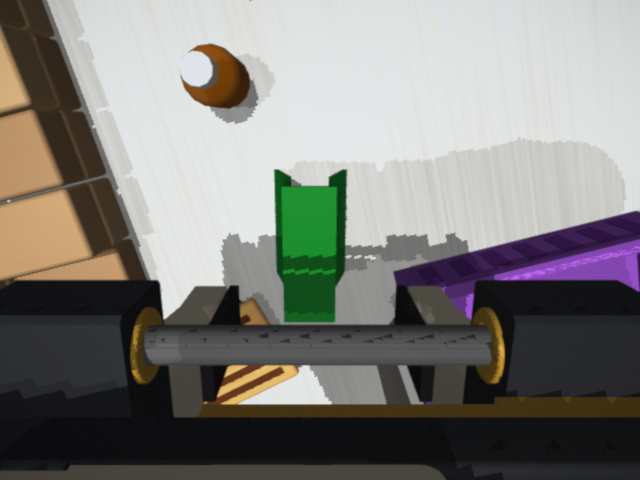

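Wrist view: ticket centred at (309,250) between the fingers at about (230) and (405). Descending and gripping.

Emit:
play_rows --rows '[{"slide":[0,-0.015,0.3],"delta_rot":[0,0,0],"fingers":0.4},{"slide":[0,0,0.3],"delta_rot":[0,0,0],"fingers":0.4},{"slide":[0,0,0.13],"delta_rot":[0,0,0],"fingers":0.4},{"slide":[0,0,0],"delta_rot":[0,0,0],"fingers":0.4},{"slide":[0,0,0],"delta_rot":[0,0,0],"fingers":-1},{"slide":[0,0,0],"delta_rot":[0,0,0],"fingers":-1},{"slide":[0,0,0],"delta_rot":[0,0,0],"fingers":-1},{"slide":[0,0,0],"delta_rot":[0,0,0],"fingers":-1}]'

```text
time_s: 28.7
tcp_pos: [0.6479, -0.0629, 0.0591]
eef_rot: [-180.0, 0.0, -104.0]
contact_force: [0.4, 0.3, 3.2]
gripper_width: 0.0296
gripper_force: 20.0
```

Emit:
play_rows --rows '[{"slide":[0,0,0],"delta_rot":[0,0,0],"fingers":-1},{"slide":[0,0,-0.2],"delta_rot":[0,0,0],"fingers":-1},{"slide":[0,0,-0.35],"delta_rot":[0,0,0],"fingers":-1},{"slide":[0,0,-0.35],"delta_rot":[0,0,0],"fingers":-1},{"slide":[0,0,-0.35],"delta_rot":[0,0,0],"fingers":-1},{"slide":[0,0,-0.25],"delta_rot":[0,0,0],"fingers":-1}]'

```text
time_s: 29.45
tcp_pos: [0.6479, -0.063, 0.2862]
eef_rot: [-179.9, 0.0, -104.0]
contact_force: [0.8, -0.4, -1.8]
gripper_width: 0.03
gripper_force: 20.0
```

Emit:
play_rows --rows '[{"slide":[0,0,0],"delta_rot":[0,0,-1],"fingers":-1},{"slide":[0,0,0],"delta_rot":[0,0,-1],"fingers":-1},{"slide":[0,0,0],"delta_rot":[0,0,-1],"fingers":-1},{"slide":[0,0,0],"delta_rot":[0,0,-0.77],"fingers":-1},{"slide":[-0.2,0,0],"delta_rot":[0,0,0],"fingers":-1},{"slide":[-0.35,0.02,0],"delta_rot":[0,0,0],"fingers":-1},{"slide":[-0.35,0.02,0],"delta_rot":[0,0,0],"fingers":-1},{"slide":[-0.35,0.02,0],"delta_rot":[0,0,0],"fingers":-1}]'

```text
time_s: 30.45
tcp_pos: [0.6273, 0.1252, 0.2832]
eef_rot: [180.0, -0.0, -86.7]
contact_force: [0.6, 1.2, -0.5]
gripper_width: 0.0302
gripper_force: 20.0
```

Emit:
play_rows --rows '[{"slide":[-0.35,0.02,0],"delta_rot":[0,0,0],"fingers":-1},{"slide":[-0.35,0.02,0],"delta_rot":[0,0,0],"fingers":-1},{"slide":[-0.35,0,0],"delta_rot":[0,0,0],"fingers":-1},{"slide":[-0.28,0,0],"delta_rot":[0,0,0],"fingers":-1},{"slide":[0,0,0],"delta_rot":[0,0,0],"fingers":-1},{"slide":[0,0,0],"delta_rot":[0,0,0],"fingers":-1}]'

```text
time_s: 31.2
tcp_pos: [0.61, 0.3226, 0.283]
eef_rot: [179.9, -0.0, -86.6]
contact_force: [0.1, -0.1, -1.2]
gripper_width: 0.0296
gripper_force: 20.0
```

Run:
```python
from h import *
c,s=wrist(); im=c["image"]; print(s["tcp_pos"],s["eef_rot"])
S=r.capture("scene")["image"]
cv2.imwrite("pics/w6.png",np.hstack([cv2.resize(im[:330],(400,206)),cv2.resize(S[150:356,300:600],(400,275))[:206]]))
cv2.imwrite("pics/w6.png",np.vstack([cv2.resize(im,(480,360))[:255],cv2.resize(S[180:340,340:580],(480,320))]))
```

```text
[0.61000744 0.32255498 0.28295769] [ 1.79947733e+02 -3.95743449e-02 -8.66484297e+01]
```

View pics/w6.png

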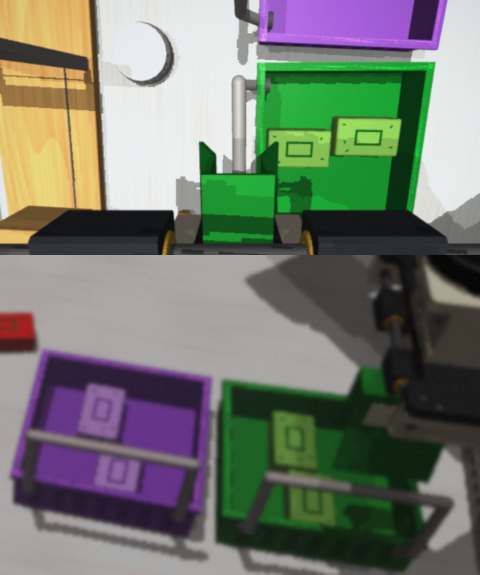

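View: all four bars lie in their baskets. The green ticket is in line with the handle, which runs at column ~238 of the wrist half. Checking the handle axis numerically.

Run:
```python
from h import *
c,s=wrist(); g=cv2.cvtColor(c["image"],cv2.COLOR_BGR2HSV)
for v in (130,150,170,190,210):
    row=g[v,295:345]; k=np.where((row[:,1]<40)&(row[:,2]<185))[0]; 
    if len(k): u=295+(k.min()+k.max())/2; print(v,k.min()+295,k.max()+295,ray(c,(u,v),.165).round(4))
for u in (273,274): pass
e=ray(c,(317,105),.165); print("near upright",e)
```

```text
130 310 341 [0.6075 0.2557 0.165 ]
150 310 341 [0.6068 0.2678 0.165 ]
170 310 328 [0.6101 0.2805 0.165 ]
190 310 341 [0.6052 0.2931 0.165 ]
210 298 341 [0.6083 0.3064 0.165 ]
near upright [0.6136474  0.24114134 0.165     ]
```

Emit:
play_rows --rows '[{"slide":[0,0.013,0.2],"delta_rot":[0,0,0],"fingers":-1},{"slide":[0,0,0.2],"delta_rot":[0,0,0],"fingers":-1},{"slide":[0,0,0.2],"delta_rot":[0,0,0],"fingers":-1},{"slide":[0,0,0.15],"delta_rot":[0,0,0],"fingers":-1},{"slide":[0,0,0.1],"delta_rot":[0,0,0],"fingers":-1},{"slide":[0,0,0],"delta_rot":[0,0,0],"fingers":-1}]'

```text
time_s: 32.1
tcp_pos: [0.6081, 0.3216, 0.1552]
eef_rot: [179.9, -0.1, -86.7]
contact_force: [0.7, 0.8, -0.4]
gripper_width: 0.03
gripper_force: 20.0
```

Emit:
play_rows --rows '[{"slide":[0,0,0.04],"delta_rot":[0,0,0],"fingers":-1},{"slide":[0,0,0.02],"delta_rot":[0,0,0],"fingers":-1},{"slide":[0,0,0],"delta_rot":[0,0,0],"fingers":-1}]'

```text
time_s: 32.48
tcp_pos: [0.6083, 0.3225, 0.1472]
eef_rot: [-180.0, 0.0, -86.7]
contact_force: [0.3, 1.1, -1.0]
gripper_width: 0.0299
gripper_force: 20.0
```

Emit:
play_rows --rows '[{"slide":[0,0,0.015],"delta_rot":[0,0,0],"fingers":-1},{"slide":[0,0,0.015],"delta_rot":[0,0,0],"fingers":-1},{"slide":[0,0,0],"delta_rot":[0,0,0],"fingers":-1}]'

```text
time_s: 32.85
tcp_pos: [0.6084, 0.3226, 0.1428]
eef_rot: [-180.0, 0.0, -86.7]
contact_force: [-0.6, 0.3, 0.9]
gripper_width: 0.0298
gripper_force: 20.0
```

Emit:
play_rows --rows '[{"slide":[0,0,0],"delta_rot":[0,0,0],"fingers":0.2},{"slide":[0,0,0],"delta_rot":[0,0,0],"fingers":0.2},{"slide":[0,0,0],"delta_rot":[0,0,0],"fingers":0.2},{"slide":[0,0,-0.2],"delta_rot":[0,0,0],"fingers":0.2},{"slide":[0,0,-0.35],"delta_rot":[0,0,0],"fingers":0.2},{"slide":[0,0,-0.35],"delta_rot":[0,0,0],"fingers":0.4},{"slide":[0,0,-0.15],"delta_rot":[0,0,0],"fingers":0.4},{"slide":[0,0,0],"delta_rot":[0,0,0],"fingers":0.4}]'

```text
time_s: 33.85
tcp_pos: [0.6091, 0.3229, 0.3028]
eef_rot: [-179.8, 0.1, -86.7]
contact_force: [0.1, -0.3, -0.1]
gripper_width: 0.0612
gripper_force: 0.0
```

Run:
```python
from h import *
c,s=wrist(); im=c["image"]; print(s["tcp_pos"],s["eef_rot"])
S=r.capture("scene")["image"]
cv2.imwrite("pics/w7.png",np.vstack([cv2.resize(im,(480,360))[:255],cv2.resize(S[180:340,340:580],(480,320))]))
```

```text
[0.60907415 0.32291113 0.3027564 ] [-1.79791905e+02  1.47416658e-01 -8.66751590e+01]
```

View pics/w7.png

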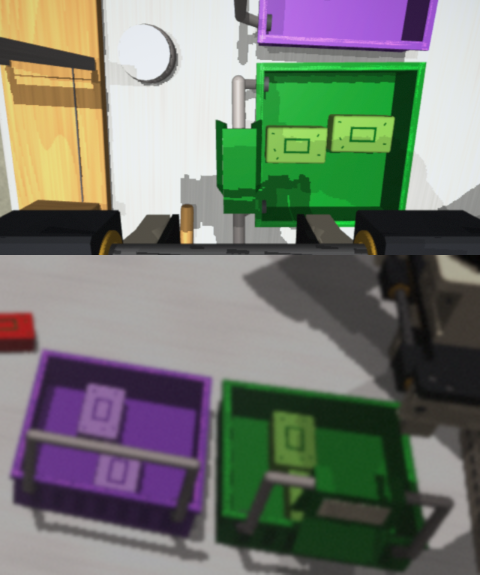

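Green ticket hangs straddling the bar at (238,160) in the wrist half. Now the lilac ticket.

Emit:
play_rows --rows '[{"slide":[0.39,0,0],"delta_rot":[0,0,0],"fingers":0.4},{"slide":[0.39,0,0],"delta_rot":[0,0,0],"fingers":0.4},{"slide":[0.39,0,0],"delta_rot":[0,0,0],"fingers":0.4},{"slide":[0.39,0,0],"delta_rot":[0,0,0],"fingers":0.4},{"slide":[0.39,0,0],"delta_rot":[0,0,0],"fingers":0.4},{"slide":[0.39,0,0],"delta_rot":[0,0,0],"fingers":0.4},{"slide":[0.39,0,0],"delta_rot":[0,0,0],"fingers":0.4},{"slide":[0.39,0,0],"delta_rot":[0,0,0],"fingers":0.4}]'

```text
time_s: 34.95
tcp_pos: [0.6348, -0.1466, 0.2984]
eef_rot: [179.9, 0.0, -86.7]
contact_force: [1.7, 0.5, 0.2]
gripper_width: 0.0613
gripper_force: 0.0
```

Emit:
play_rows --rows '[{"slide":[0.39,0.02,0],"delta_rot":[0,0,0],"fingers":0.4},{"slide":[0.39,0,0],"delta_rot":[0,0,0],"fingers":0.4},{"slide":[0.1,0,0],"delta_rot":[0,0,-1],"fingers":0.4},{"slide":[0,0,0],"delta_rot":[0,0,0],"fingers":0.4}]'

```text
time_s: 35.45
tcp_pos: [0.6393, -0.2781, 0.2977]
eef_rot: [179.8, 0.1, -82.2]
contact_force: [-0.7, -0.7, -0.6]
gripper_width: 0.061
gripper_force: 0.0
```

Run:
```python
from h import *
c,s=wrist(); im=c["image"]; print(s["tcp_pos"],s["eef_rot"])
for v in (30,80,110,130):
  for b in blobs(im,(125,80,v),(155,255,255),500):
    print(v,cv2.boundingRect(b),np.round(rect(c,b,.09),1))
cv2.imwrite("pics/w8.png",im)
```

```text
[ 0.63932148 -0.27806831  0.29769065] [ 1.79817406e+02  6.66934873e-02 -8.22354930e+01]
30 (287, 150, 51, 98) [ 642.3 -283.1   84.2   42.   -82.5]
80 (287, 150, 51, 98) [ 642.3 -283.1   84.2   42.   -82.5]
110 (293, 155, 38, 93) [ 642.5 -281.    80.    31.6  -82.2]
130 (294, 155, 36, 93) [ 642.6 -281.    80.    30.6  -82.2]
```

View pics/w8.png

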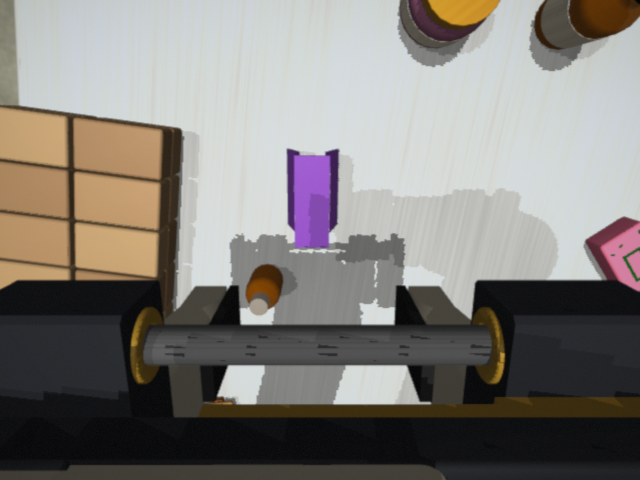

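Wrist view: lilac ticket's top face (312,200), 80×30.6 mm as it must be, fold at −82.2°; dropper bottle (263,290) is low and clear.

Emit:
play_rows --rows '[{"slide":[0.02,-0.02,0.35],"delta_rot":[0,0,0],"fingers":0.4},{"slide":[0,0,0.35],"delta_rot":[0,0,0],"fingers":0.4},{"slide":[0,0,0.35],"delta_rot":[0,0,0],"fingers":0.4},{"slide":[0,0,0.35],"delta_rot":[0,0,0],"fingers":0.4},{"slide":[0,0,0.2],"delta_rot":[0,0,0],"fingers":0.4},{"slide":[0,0,0],"delta_rot":[0,0,0],"fingers":0.4},{"slide":[0,0,0],"delta_rot":[0,0,0],"fingers":-1},{"slide":[0,0,0],"delta_rot":[0,0,0],"fingers":-1}]'

```text
time_s: 36.5
tcp_pos: [0.6448, -0.2792, 0.0623]
eef_rot: [-179.8, -0.1, -82.1]
contact_force: [0.0, -0.2, -0.6]
gripper_width: 0.0467
gripper_force: 0.0
```

Emit:
play_rows --rows '[{"slide":[0,0,0],"delta_rot":[0,0,0],"fingers":-1},{"slide":[0,0,0],"delta_rot":[0,0,0],"fingers":-1},{"slide":[0,0,0],"delta_rot":[0,0,0],"fingers":-1}]'

```text
time_s: 36.88
tcp_pos: [0.6439, -0.2794, 0.061]
eef_rot: [-179.9, -0.0, -82.1]
contact_force: [-0.7, 1.6, 5.4]
gripper_width: 0.0301
gripper_force: 20.0
```

Emit:
play_rows --rows '[{"slide":[0,0,-0.2],"delta_rot":[0,0,0],"fingers":-1},{"slide":[0,0,-0.35],"delta_rot":[0,0,0],"fingers":-1},{"slide":[0,0,-0.35],"delta_rot":[0,0,0],"fingers":-1},{"slide":[0,0,-0.35],"delta_rot":[0,0,0],"fingers":-1},{"slide":[0,0,-0.3],"delta_rot":[0,0,0.71],"fingers":-1},{"slide":[0,0,0],"delta_rot":[0,0,1],"fingers":-1},{"slide":[0,0,0],"delta_rot":[0,0,0],"fingers":-1}]'

```text
time_s: 37.75
tcp_pos: [0.6432, -0.2791, 0.2924]
eef_rot: [180.0, 0.0, -89.9]
contact_force: [0.4, 0.0, -1.6]
gripper_width: 0.0298
gripper_force: 20.0
```

Emit:
play_rows --rows '[{"slide":[-0.35,0.03,0],"delta_rot":[0,0,0],"fingers":-1},{"slide":[-0.35,0.03,0],"delta_rot":[0,0,0],"fingers":-1},{"slide":[-0.35,0.03,0],"delta_rot":[0,0,0],"fingers":-1},{"slide":[-0.35,0.03,0],"delta_rot":[0,0,0],"fingers":-1},{"slide":[-0.35,0.03,0],"delta_rot":[0,0,0],"fingers":-1},{"slide":[-0.35,0.02,0],"delta_rot":[0,0,0],"fingers":-1},{"slide":[-0.37,0,0],"delta_rot":[0,0,0],"fingers":-1},{"slide":[0,0,0],"delta_rot":[0,0,0],"fingers":-1}]'

```text
time_s: 38.75
tcp_pos: [0.6169, 0.0946, 0.291]
eef_rot: [179.9, -0.0, -89.6]
contact_force: [0.1, -0.8, -0.6]
gripper_width: 0.0299
gripper_force: 20.0
```

Run:
```python
from h import *
c,s=wrist(); print(s["tcp_pos"],s["eef_rot"]); g=cv2.cvtColor(c["image"],cv2.COLOR_BGR2HSV)
for v in (120,140,160,180,200,220):
    k=290+np.where((g[v,290:350,1]<40)&(g[v,290:350,2]<185))[0]
    print(v,k, [ray(c,(u,v),.165).round(4)[:2] for u in ([(k.min()+k.max())/2] if len(k) else [])])
```

```text
[0.61686689 0.09456878 0.29096513] [ 1.79868343e+02 -2.14540079e-02 -8.95895519e+01]
120 [306 307 308 309 319 320 321 322 323 324 325 327 328 329 330 331 332 333
 334 335 336 337 338] [array([0.6126, 0.0227])]
140 [306 307 308 309 319 320 321 322 323 324] [array([0.617 , 0.0351])]
160 [307 308 309 320 321 322 323 324 325] [array([0.6162, 0.0477])]
180 [307 308 309 310 311 312 313 317 318 319 320 321 322 323 324 325] [array([0.6162, 0.0607])]
200 [307 308 309 310 311 312 313 314 317 318 319 320 321 322 323 324 325 338] [array([0.6117, 0.074 ])]
220 [333 334 335] [array([0.6038, 0.0876])]
```

Emit:
play_rows --rows '[{"slide":[0.01,0,0.2],"delta_rot":[0,0,0],"fingers":-1},{"slide":[0,0,0.2],"delta_rot":[0,0,0],"fingers":-1},{"slide":[0,0,0.2],"delta_rot":[0,0,0],"fingers":-1},{"slide":[0,0,0.2],"delta_rot":[0,0,0],"fingers":-1},{"slide":[0,0,0.1],"delta_rot":[0,0,0],"fingers":-1},{"slide":[0,0,0.04],"delta_rot":[0,0,0],"fingers":-1},{"slide":[0,0,0],"delta_rot":[0,0,0],"fingers":-1},{"slide":[0,0,0],"delta_rot":[0,0,0],"fingers":-1}]'

```text
time_s: 39.8
tcp_pos: [0.6182, 0.0898, 0.1527]
eef_rot: [-179.9, 0.0, -89.9]
contact_force: [0.1, -0.3, -0.5]
gripper_width: 0.0302
gripper_force: 20.0
```

Emit:
play_rows --rows '[{"slide":[0,0,0.02],"delta_rot":[0,0,0],"fingers":-1},{"slide":[0,0,0.02],"delta_rot":[0,0,0],"fingers":-1},{"slide":[0,0,0.01],"delta_rot":[0,0,0],"fingers":-1},{"slide":[0,0,0],"delta_rot":[0,0,0],"fingers":-1}]'

```text
time_s: 40.3
tcp_pos: [0.6175, 0.0898, 0.1448]
eef_rot: [-180.0, 0.0, -89.9]
contact_force: [-3.3, 1.2, 5.1]
gripper_width: 0.03
gripper_force: 20.0
```

Emit:
play_rows --rows '[{"slide":[0,0,0],"delta_rot":[0,0,0],"fingers":0.2},{"slide":[0,0,0],"delta_rot":[0,0,0],"fingers":0.2},{"slide":[0,0,0],"delta_rot":[0,0,0],"fingers":0.2},{"slide":[0,0,-0.2],"delta_rot":[0,0,0],"fingers":0.2},{"slide":[0,0,-0.35],"delta_rot":[0,0,0],"fingers":0.2},{"slide":[0,0,-0.35],"delta_rot":[0,0,0],"fingers":0.4},{"slide":[0,0,-0.15],"delta_rot":[0,0,0],"fingers":0.4}]'

```text
time_s: 41.18
tcp_pos: [0.6186, 0.0898, 0.3054]
eef_rot: [-179.7, 0.1, -89.9]
contact_force: [0.8, 0.6, -0.7]
gripper_width: 0.0609
gripper_force: 0.0
```

Emit:
play_rows --rows '[{"slide":[0.38,0,0],"delta_rot":[0,0,0],"fingers":0.4},{"slide":[0.38,0,0],"delta_rot":[0,0,0],"fingers":0.4},{"slide":[0.38,0,0],"delta_rot":[0,0,0],"fingers":0.4},{"slide":[0.38,0,0],"delta_rot":[0,0,0],"fingers":0.4},{"slide":[0.38,0,0],"delta_rot":[0,0,0],"fingers":0.4},{"slide":[0.38,0,0],"delta_rot":[0,0,0],"fingers":0.4},{"slide":[0,0,0],"delta_rot":[0,0,0],"fingers":0.4}]'

```text
time_s: 42.05
tcp_pos: [0.6172, -0.256, 0.3006]
eef_rot: [179.9, -0.0, -90.2]
contact_force: [-0.3, 0.4, 0.0]
gripper_width: 0.0616
gripper_force: 0.0
```

Run:
```python
from h import *
S=r.capture("scene")["image"]; T=r.capture("top")["image"]
cv2.imwrite("pics/f.png",np.vstack([cv2.resize(T[170:330,40:320],(560,320)),cv2.resize(S[200:340,330:575],(490,280),) if 0 else cv2.resize(S[200:340,330:575],(560,280))]))
```

```text
(no output)
```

View pics/f.png

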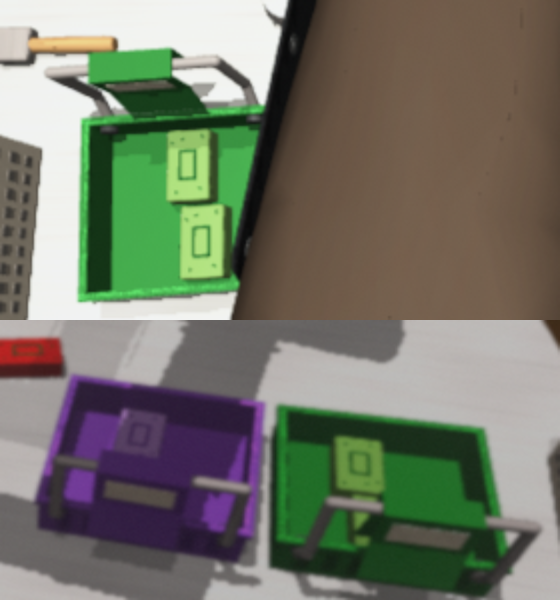

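Both tickets straddle their bars near the middle (lilac at (140,490), green at (428,535)). The bars visible are in their baskets. One lilac bar is hidden behind its ticket here but was seen in the basket earlier.

```bash
python3 -c "
from plant import r
print(r.close_job())"
```

```text
the job is handed in; nothing more can be done
None
```

The job is handed in: both lilac and both green bars are in their matching baskets, and both tickets hang over their own handles near the middle. No verdict came back.

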